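# Take the finishing trowel from its slide-lid box and hold it level over the sample board

### The arm

A 6-joint arm with a two-finger parallel gripper is mounted at the origin on the work surface. World frame = base frame: x ahead of the robot, y to its left, z up, the work surface at z = 0. Lengths are in m, angles in rad, forces in N, time in s.
With the tool pointing down it reaches from about 0.35 to 0.775 m from the base axis. Payload 5.5 kg.
Tool frame: the origin (TCP) lies on the centre line of the jaws, within the pads' length; the fingertips stand 17 mm ahead of it and the grasp point (between the pads) lies 2 mm behind it; z points along the fingers, y is the direction in which the jaws open and shut (so a half turn about z gives the same grasp; the last joint's range is limited). The gripper opens to 85 mm and grips with 20 to 120 N. Pads are 22 mm wide; open, the fingers measure 114 mm over their backs; the gripper's body (76 mm by 85 mm) begins 54 mm behind the grasp point. The pads swing forward as they close: fully open they stand 13 mm farther back than shut.
Start: joints at [-1.333, 0.313, 0.046, 1.304, 0, 1.431], TCP at [0.212, -0.534, 0.248] pointing down, gripper open.
Joint ranges: [-2.76, 2.76], [-0.86, 1.69], [-1.03, 1.26], [-2.2, 2.34], [-1.47, 1.5], [-3.14, 3.14]. Speed limits (rad/s): [2.57, 2.57, 3.14, 3.14, 3.14, 3.14].

### API

Orientations are given as a unit quaternion [w, x, y, z].
In Python, from workcell import env gives the robot as it stands.
- The arm moves only by the tool servo_tool, never from a script. Its argument "increments" is a list of rows, each an object of numbers: "claw": the closure, from 0 (fully open) to 1 (shut); "x", "y", "z": the shift along the world's x, y, z in units of 25 mm (1.0 is 25 mm); "ax", "ay", "az": the turn, a rotation vector about the world's x, y, z in units of 8 degrees (1.0 is 8 degrees). A call has 1 to 5 rows; each row shifts and turns the commanded pose from where the row before left it; what a row does not reach is not made up. A row lasts 1/10 s, in which the tool goes at most 50 mm and 8.59 degrees, less where a joint would pass 70% of its speed; a pose out of reach is approached as far as the arm can. A call is refused whole if a number of a shift passes 1 or a number of a turn 1, either way. A call with a gripper value outside its range is refused whole. The fingers move at their own pace and stop on an object; "newtons" is the grip in N (left out, the last holds). Time passes only in rows, so rows that do not move let the fingers close. It gives the time, the measured TCP pose, the force and the opening at its end, in the units of the state.
- env.get_state(): the state, without advancing time (a new reading comes with each control period).
- env.read_camera(name): name is "side" or "top"; returns the picture (480x640x3 uint8, red, green, blue); there is no depth.
- env.calibration(name): a dict with "K" (3x3 intrinsics, pixels), "world_to_cam" (4x4, takes a point from world to camera coordinates). Camera axes: x right, y down, z forward; pixel columns grow to the right and rows downward; lengths in m; the calibration is good to about 2 mm. A picture is of the moment at which its call begins. calibration takes no time and is no camera call.
- env.hand_in(): hands the job in, once; it reports no verdict.
The state is a dict: "clock": time; "joint_pos": joint angles; "qvel": joint speeds; "tau": joint torques, N m; "tcp_pos": TCP position; "orientation": TCP orientation; "wrist_force": force on the tool from outside, world axes, zero at the start; "ft_torque": the same for the moment, N m; "finger_gap": finger opening in m.
Only numpy, scipy, OpenCV 4.12 (cv2) and the standard library are available. Lean on these libraries where they do the work, as an engineer would, in place of code of your own. Each camera call takes 0.05 s, during which the arm holds its last target.

### The job

Slide the lid of the plywood trowel box all the way off the trowel's bay, as far as it goes over the other bay, then lift the finishing trowel out by its handle, keeping it level all the way, and carry it over to the primed sample board. Finish while still holding it: steady in the air, blade level, over the middle of the board and about 10 cm above it, ready for the first pass. The primer is still tacky, so the trowel must not touch the board, and leave the paint tin, tape roll and scraper where they are.

Things in the scene. Friction and masses are not known exactly. Their poses are not given: they have to be found in the camera images.
- box: long plywood trowel box, fixed to the bench, with two open-topped bays in a row along its y; each bay 130 mm (x) by 230 mm (y) inside, walls and divider 10 mm, floor 6 mm thick, 81 mm high. Origin: underside, below the centre of the trowel's bay, so the box spans y -125 to +365 mm and x -75 to +75 mm. The second bay (at +y) keeps a sanding block and spreaders, below the lid's path.
- lid (a joint): how far the flat half-length plywood lid is slid from the trowel's bay towards the second bay (box's +y), in m: 0 trowel's bay shut, 0.24 fully open at its stop, lid over the second bay. Starts at 0 to 0.05, slides with about 2 N of friction, stays where left. A 6 mm board 230 mm long, its top 75 mm above the bench; the side walls stand 6 mm higher beside it.
- lid_cleat (a point): centre of the wooden cleat on the lid, by which it is slid: a bar 70 mm long across the lid (box x), 16 mm wide along the slide (box y), 22 mm high, standing on the middle of the lid's top. This point is 86 mm above the bench, at x 0 and y = joint lid in the box's frame.
- trowel_grip (a point): mid-handle of the loose finishing trowel, lying blade down in its bay within 14 mm of the bay's centre, along the box. Steel blade 200 (trowel y) x 80 (x) x 2.5 mm. Wooden handle along y above it, 116 long, 26 wide (x, flat sides), 28 high, joined by a shank at +y. This point is 46 mm above the blade's underside, over its centre, within 5 mm of the balance point. z up. 0.2 to 0.35 kg.
- board_mid (a point): centre of the top face of the primed grey sample board with masked edges, lying flat and fixed on the bench: 300 mm (its x) by 200 mm (its y), 20 mm thick, so this point is 20 mm above the bench.
- board: the same sample board; origin at the centre of its underside.
- tin: bystander: black paint tin with a steel lid, 100 mm across, 101 mm high; origin at the centre of its underside.
- tape: bystander: roll of masking tape lying flat, 104 mm across, 36 mm high; origin at the centre of its underside.
- scraper: bystander: scraper lying on the bench, 205 mm long, blade 75 mm wide at its +y end, under 21 mm high; origin at its handle's blade end, underside.

How it is judged:
By the outcome, as a careful person would: the job done as asked, in the order asked, and still so for the second after the job is handed in, while the arm keeps its last pose, push and grip.
It also fails if it takes over 58 s, if anything falls off the work surface, if the arm or the gripper's body presses on something with over 40 N, if the wrist force passes 120 N, or if a joint passes its speed limit or range.

## Working session

There is one attempt and no reset: what is moved stays moved. The work goes in short steps, Python scripts to look and compute and a tool call to move; the robot and the scene stay as the last step left them, time stands still between calls to the robot, and variables do not carry over. Pictures are saved under pics/ and viewed, and the job is handed in when it is done.

Besides the shell and the picture viewer there is one more tool, called after "Emit:" in YAML: its name, and indented under it one key for each argument. servo_tool: Moves the arm, as the interface text tells. Its arguments: {"type":"object","properties":{"increments":{"type":"array"},"newtons":{"type":"number"}},"required":["increments"]}

```bash
ls; mkdir -p pics; python3 - <<'E'
from workcell import env
import cv2
for n in("top","side"):
    im=env.read_camera(n); cv2.imwrite(f"pics/{n}0.png",im[:,:,::-1]); c=env.calibration(n); print(n,c)
print(env.get_state())
E
```

```text
pics
top {'K': array([[447.4322214 ,   0.        , 321.02538385],
       [  0.        , 447.4322214 , 240.52777091],
       [  0.        ,   0.        ,   1.        ]]), 'world_to_cam': array([[ 0.0076324 , -0.99989238, -0.01252906, -0.09923768],
       [-0.99438099, -0.00626618, -0.10567487,  0.60174815],
       [ 0.10558499,  0.01326522, -0.9943218 ,  0.87141027],
       [ 0.        ,  0.        ,  0.        ,  1.        ]])}
side {'K': array([[579.54278049,   0.        , 315.23991361],
       [  0.        , 579.54278049, 242.85013052],
       [  0.        ,   0.        ,   1.        ]]), 'world_to_cam': array([[-0.90836885, -0.41816534, -0.00194303,  0.49355484],
       [-0.24783038,  0.54208593, -0.80294642,  0.25021863],
       [ 0.33681766, -0.72888997, -0.59604805,  0.75163283],
       [ 0.        ,  0.        ,  0.        ,  1.        ]])}
{'clock': 0.1, 'joint_pos': array([-1.33259728e+00,  3.13927232e-01,  4.50999644e-02,  1.30363343e+00,
        7.69102561e-06,  1.43120937e+00]), 'qvel': array([ 2.04843164e-04, -9.15299693e-04,  1.59806962e-03, -1.69863422e-04,
       -5.20691580e-04, -9.43493754e-07]), 'tau': array([ 2.75493119e-03, -4.81726205e+01,  2.99243796e+01,  1.28317988e-02,
       -1.41129954e-04,  1.24115928e-05]), 'tcp_pos': array([ 0.21199229, -0.53402351,  0.24749996]), 'orientation': array([-8.31361817e-04,  9.82212361e-01,  1.87771633e-01, -3.71742215e-05]), 'wrist_force': array([ 0.27546488,  0.23037056, -0.1208793 ]), 'ft_torque': array([0.01712887, 0.01649577, 0.00148044]), 'finger_gap': 0.08560731793095798}
```

View pics/top0.png

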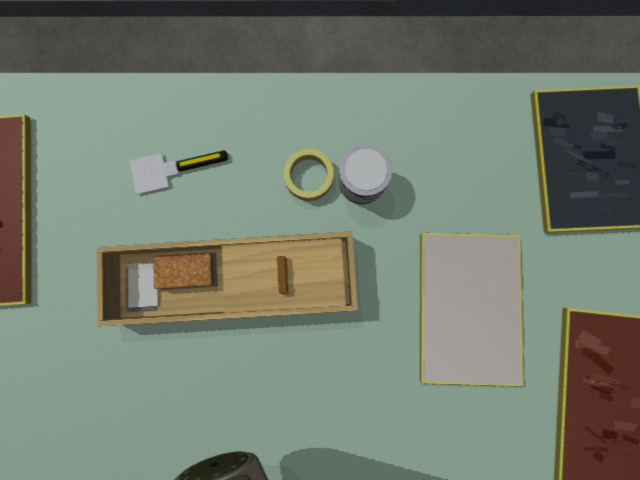

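View pics/side0.png

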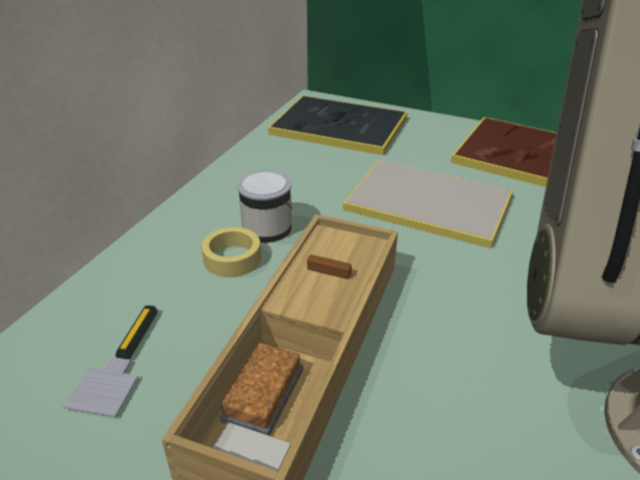

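```bash
python3 - <<'E'
import cv2
t=cv2.imread("pics/top0.png"); s=cv2.imread("pics/side0.png")
def crop(im,x0,y0,w,h,f,n): cv2.imwrite(f"pics/{n}.png",cv2.resize(im[y0:y0+h,x0:x0+w],None,fx=f,fy=f,interpolation=cv2.INTER_CUBIC))
crop(t,90,225,135,110,5,"c1"); crop(t,225,225,140,110,5,"c2"); crop(s,280,200,130,120,5,"c3");crop(t,410,225,125,165,3.5,"c4")
E
```

```text
(no output)
```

View pics/c1.png

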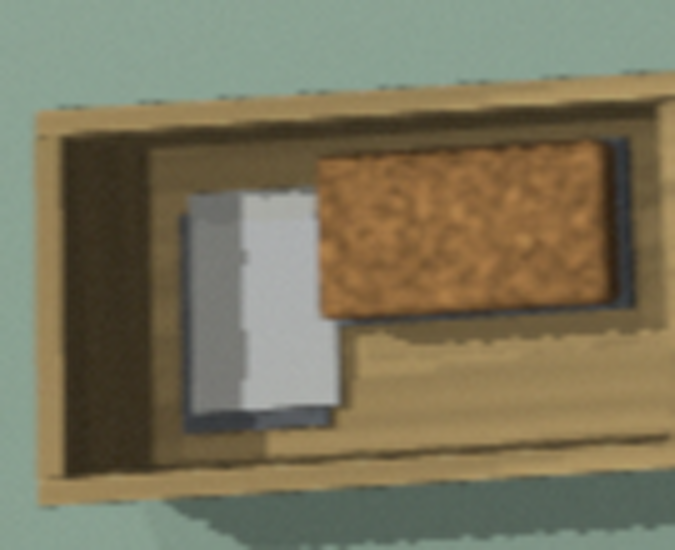

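View pics/c2.png

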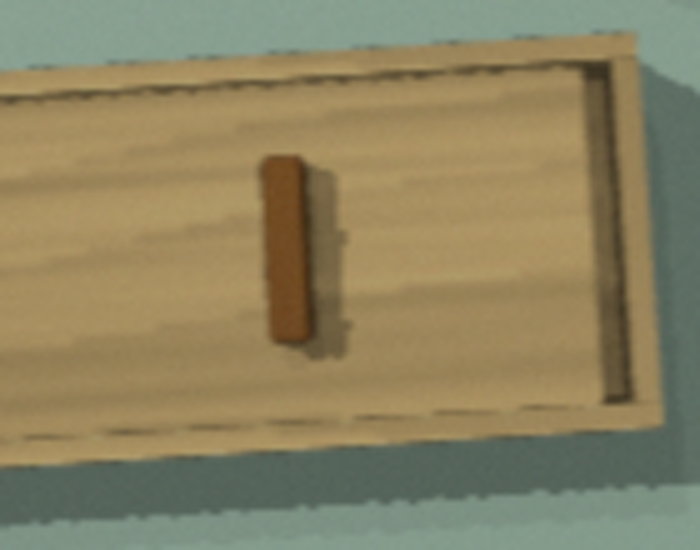

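View pics/c3.png

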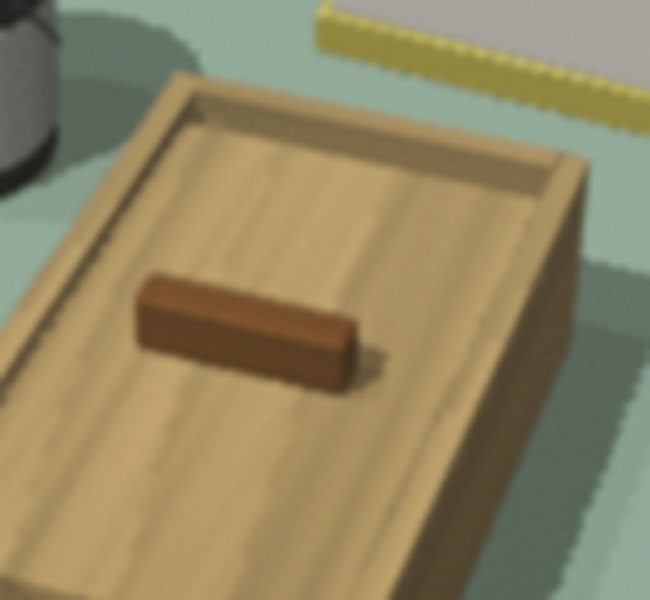

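View pics/c4.png

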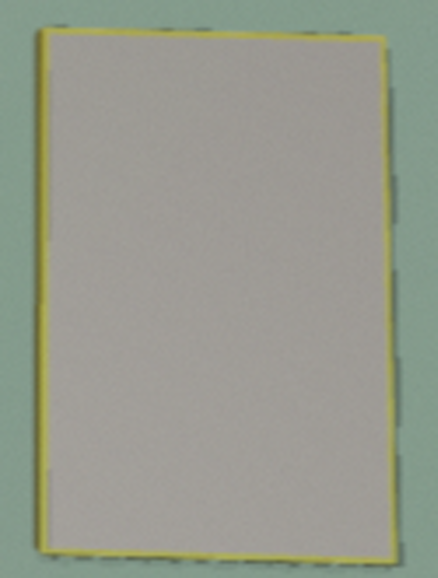

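```bash
cat > h.py <<'E'
import numpy as np
from workcell import env
from scipy.optimize import least_squares
C={n:env.calibration(n) for n in("top","side")}
def proj(n,P):
    P=np.atleast_2d(P);c=C[n];q=(c["world_to_cam"]@np.c_[P,np.ones(len(P))].T)[:3];q=c["K"]@q;return (q[:2]/q[2]).T
def ray(n,uv,z):
    c=C[n];R=c["world_to_cam"][:3,:3];t=c["world_to_cam"][:3,3];o=-R.T@t;d=R.T@np.linalg.inv(c["K"])@[uv[0],uv[1],1];return o+d*(z-o[2])/d[2]
def fit(obs,x0):
    # obs: (cam, local xyz, uv)
    def P(p,l): c,s=np.cos(p[2]),np.sin(p[2]); return [p[0]+c*l[0]-s*l[1],p[1]+s*l[0]+c*l[1],l[2]]
    f=lambda p:np.concatenate([proj(n,P(p,l))[0]-uv for n,l,uv in obs])
    r=least_squares(f,x0);return r.x,np.round(r.fun.reshape(-1,2),1)
E
python3 - <<'E'
from h import *
k=lambda u,v,ox,oy,f:np.array([(u+.5)/f-.5+ox,(v+.5)/f-.5+oy])
z=.081
obs=[("top",(.075,.365,z),k(36,112,90,225,5)),("top",(-.075,.365,z),k(37,507,90,225,5)),("top",(.075,-.125,z),k(636,33,225,225,5)),("top",(-.075,-.125,z),k(663,427,225,225,5)),
("side",(.075,-.125,z),k(180,73,280,200,5)),("side",(-.075,-.125,z),k(587,158,280,200,5))]
b,r=fit(obs,[.5,0,0]);print("box",b,r.tolist())
b2,r2=fit(obs[:4],[.5,0,0]);print("box top only",b2)
z=.097
for n,pts in (("top",[(262,157,225,225),(302,155,225,225),(313,338,225,225),(272,341,225,225)]),("side",[(160,273,280,200),(357,318,280,200)])):
  for p in pts:
    w=ray(n,k(*p,5),z); c,s=np.cos(b[2]),np.sin(b[2]);d=w[:2]-b[:2];print(n,"cleat world",w.round(4),"box",(c*d[0]+s*d[1]).round(4),(-s*d[0]+c*d[1]).round(4))
z=.02
p=[ray("top",k(*q,410,225,3.5),z) for q in((44,31),(384,38),(396,561),(42,550))]
print(np.round(p,4));print("mid",np.mean(p,0))
print(ray("top",(366,165),.101),ray("top",(309,174),.036))
E
```

```text
box [ 0.53220163 -0.03502367  0.06758713] [[-0.3, -0.2], [0.0, 0.1], [0.2, -0.0], [0.2, 0.5], [-0.9, -0.3], [0.5, 0.1]]
box top only [ 0.53250402 -0.03497689  0.06847114]
top cleat world [ 0.5659 -0.014   0.097 ] box 0.035 0.0187
top cleat world [ 0.5668 -0.0289  0.097 ] box 0.0349 0.0037
top cleat world [ 0.499  -0.0341  0.097 ] box -0.0331 0.0032
top cleat world [ 0.4978 -0.019   0.097 ] box -0.0333 0.0184
side cleat world [ 0.5623 -0.0282  0.097 ] box 0.0305 0.0048
side cleat world [ 0.4981 -0.0328  0.097 ] box -0.0339 0.0045
[[ 0.6193 -0.3013  0.02  ]
 [ 0.6164 -0.4982  0.02  ]
 [ 0.3209 -0.4934  0.02  ]
 [ 0.3249 -0.2954  0.02  ]]
mid [ 0.47039145 -0.39705589  0.02      ]
[ 0.73927402 -0.17998316  0.101     ] [ 0.7382259  -0.06953332  0.036     ]
```

Emit:
servo_tool:
  increments:
    - {"x":0.51,"y":0.81,"az":0.81,"claw":0}
    - {"x":0.51,"y":0.81,"az":0.81,"claw":0}
    - {"x":0.51,"y":0.81,"az":0.81,"claw":0}
    - {"x":0.51,"y":0.81,"az":0.81,"claw":0}
    - {"x":0.51,"y":0.81,"az":0.81,"claw":0}
  newtons: 40

```text
schema error: expected keys claw, x, y, z, ax, ay, az
```

Emit:
servo_tool:
  increments:
    - {"x":0.51,"y":0.81,"z":0,"ax":0,"ay":0,"az":0.81,"claw":0}
    - {"x":0.51,"y":0.81,"z":0,"ax":0,"ay":0,"az":0.81,"claw":0}
    - {"x":0.51,"y":0.81,"z":0,"ax":0,"ay":0,"az":0.81,"claw":0}
    - {"x":0.51,"y":0.81,"z":0,"ax":0,"ay":0,"az":0.81,"claw":0}
    - {"x":0.51,"y":0.81,"z":0,"ax":0,"ay":0,"az":0.81,"claw":0}
  newtons: 40

```text
clock: 0.6
tcp_pos: [0.2761, -0.4321, 0.2478]
orientation: [-0.0, 0.89, 0.456, 0.0]
wrist_force: [0.6, -0.3, -0.5]
finger_gap: 0.0855
```

Emit:
servo_tool:
  increments:
    - {"x":0.51,"y":0.81,"z":0,"ax":0,"ay":0,"az":0.81,"claw":0}
    - {"x":0.51,"y":0.81,"z":0,"ax":0,"ay":0,"az":0.81,"claw":0}
    - {"x":0.51,"y":0.81,"z":0,"ax":0,"ay":0,"az":0.81,"claw":0}
    - {"x":0.51,"y":0.81,"z":0,"ax":0,"ay":0,"az":0.81,"claw":0}
    - {"x":0.51,"y":0.81,"z":0,"ax":0,"ay":0,"az":0.81,"claw":0}

```text
clock: 1.1
tcp_pos: [0.3398, -0.3309, 0.248]
orientation: [-0.0, 0.727, 0.686, 0.0]
wrist_force: [0.2, -0.4, -0.8]
finger_gap: 0.0853
```

Emit:
servo_tool:
  increments:
    - {"x":0.51,"y":0.81,"z":0,"ax":0,"ay":0,"az":0.81,"claw":0}
    - {"x":0.51,"y":0.81,"z":0,"ax":0,"ay":0,"az":0.81,"claw":0}
    - {"x":0.51,"y":0.81,"z":0,"ax":0,"ay":0,"az":0.81,"claw":0}
    - {"x":0.51,"y":0.81,"z":0,"ax":0,"ay":0,"az":0.81,"claw":0}
    - {"x":0.51,"y":0.81,"z":0,"ax":0,"ay":0,"az":0.81,"claw":0}

```text
clock: 1.6
tcp_pos: [0.4036, -0.2297, 0.248]
orientation: [-0.0, 0.507, 0.862, 0.0]
wrist_force: [1.0, 0.2, 0.1]
finger_gap: 0.0853
```

Emit:
servo_tool:
  increments:
    - {"x":0.51,"y":0.81,"z":0,"ax":0,"ay":0,"az":0.81,"claw":0}
    - {"x":0.51,"y":0.81,"z":0,"ax":0,"ay":0,"az":0.81,"claw":0}
    - {"x":0.51,"y":0.81,"z":0,"ax":0,"ay":0,"az":0.81,"claw":0}
    - {"x":0.51,"y":0.81,"z":0,"ax":0,"ay":0,"az":0.81,"claw":0}
    - {"x":0.51,"y":0.81,"z":0,"ax":0,"ay":0,"az":0.81,"claw":0}

```text
clock: 2.1
tcp_pos: [0.4673, -0.1285, 0.2479]
orientation: [-0.0, 0.246, 0.969, 0.0]
wrist_force: [0.3, 0.1, -0.0]
finger_gap: 0.0853
```

Emit:
servo_tool:
  increments:
    - {"x":0.51,"y":0.81,"z":0,"ax":0,"ay":0,"az":0.81,"claw":0}
    - {"x":0.51,"y":0.81,"z":0,"ax":0,"ay":0,"az":0.81,"claw":0}
    - {"x":0.51,"y":0.81,"z":0,"ax":0,"ay":0,"az":0.81,"claw":0}
    - {"x":0.51,"y":0.81,"z":0,"ax":0,"ay":0,"az":0.81,"claw":0}
    - {"x":0.5,"y":0.8,"z":0,"ax":0,"ay":0,"az":0.81,"claw":0}

```text
clock: 2.6
tcp_pos: [0.5308, -0.0275, 0.2478]
orientation: [-0.0, -0.034, 0.999, 0.0]
wrist_force: [0.0, 0.0, 0.0]
finger_gap: 0.0853
```

Emit:
servo_tool:
  increments:
    - {"x":0,"y":0,"z":0,"ax":0,"ay":0,"az":0,"claw":0}
    - {"x":0,"y":0,"z":0,"ax":0,"ay":0,"az":0,"claw":0}

```text
clock: 2.8
tcp_pos: [0.5303, -0.0282, 0.2478]
orientation: [-0.001, -0.032, 0.999, 0.0]
wrist_force: [-0.9, -0.6, -0.1]
finger_gap: 0.0855
```

```bash
python3 - <<'E'
from h import *
s=env.get_state();print(s["tcp_pos"],s["joint_pos"].round(3));q=s["orientation"];print("jaw yaw",np.degrees(2*np.arctan2(q[2],q[1]))-90,q)
c,sn=np.cos(.068),np.sin(.068)
print("target",.5322-sn*.011,-.035+c*.011)
E
```

```text
[ 0.5302994  -0.02815063  0.24778894] [-0.204  0.229 -0.068  1.275 -0.    -0.268]
jaw yaw 93.63531077198931 [-6.63799760e-04 -3.17187432e-02  9.99496613e-01  2.42781325e-05]
target 0.5314525763254041 -0.02402542220171302
```

Emit:
servo_tool:
  increments:
    - {"x":0.04,"y":0.16,"z":-1,"ax":0,"ay":0,"az":0,"claw":0}
    - {"x":0,"y":0,"z":-1,"ax":0,"ay":0,"az":0,"claw":0}
    - {"x":0,"y":0,"z":-1,"ax":0,"ay":0,"az":0,"claw":0}
    - {"x":0,"y":0,"z":-0.8,"ax":0,"ay":0,"az":0,"claw":0}
    - {"x":0,"y":0,"z":0,"ax":0,"ay":0,"az":0,"claw":0}

```text
clock: 3.3
tcp_pos: [0.5289, -0.025, 0.1505]
orientation: [-0.003, -0.031, 1.0, 0.001]
wrist_force: [-0.7, -0.3, -0.1]
finger_gap: 0.0859
```

```bash
python3 - <<'E'
from h import *
import cv2
for n in("top","side"): cv2.imwrite(f"pics/{n}1.png",env.read_camera(n)[:,:,::-1])
print(env.get_state()["tcp_pos"])
E
```

```text
[ 0.53112433 -0.02515864  0.15356423]
```

View pics/side1.png

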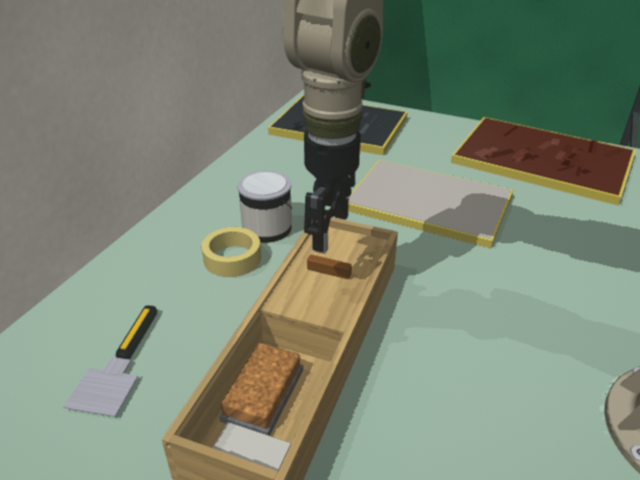

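The side view shows the open gripper straddling the cleat (about 330,265), still above it. Next I go down and close.

Emit:
servo_tool:
  increments:
    - {"x":0,"y":0.03,"z":-0.8,"ax":0,"ay":0,"az":0,"claw":0}
    - {"x":0,"y":0,"z":-0.8,"ax":0,"ay":0,"az":0,"claw":0}
    - {"x":0,"y":0,"z":-0.6,"ax":0,"ay":0,"az":0,"claw":0}
    - {"x":0,"y":0,"z":0,"ax":0,"ay":0,"az":0,"claw":0}
    - {"x":0,"y":0,"z":0,"ax":0,"ay":0,"az":0,"claw":0}

```text
clock: 3.9
tcp_pos: [0.5323, -0.0241, 0.0997]
orientation: [0.001, -0.032, 1.0, -0.0]
wrist_force: [0.2, -0.1, -0.6]
finger_gap: 0.0854
```

Emit:
servo_tool:
  increments:
    - {"x":0,"y":0,"z":0,"ax":0,"ay":0,"az":0,"claw":0.4}
    - {"x":0,"y":0,"z":0,"ax":0,"ay":0,"az":0,"claw":0.6}
    - {"x":0,"y":0,"z":0,"ax":0,"ay":0,"az":0,"claw":0.9}
    - {"x":0,"y":0,"z":0,"ax":0,"ay":0,"az":0,"claw":1}
    - {"x":0,"y":0,"z":0,"ax":0,"ay":0,"az":0,"claw":1}
  newtons: 30

```text
clock: 4.4
tcp_pos: [0.5317, -0.0238, 0.0987]
orientation: [0.0, -0.032, 0.999, -0.0]
wrist_force: [-1.4, 0.5, 1.4]
finger_gap: 0.0149
```

Emit:
servo_tool:
  increments:
    - {"x":0,"y":0,"z":0,"ax":0,"ay":0,"az":0,"claw":1}
    - {"x":0,"y":0,"z":0,"ax":0,"ay":0,"az":0,"claw":1}

```text
clock: 4.6
tcp_pos: [0.5317, -0.0238, 0.0987]
orientation: [0.0, -0.032, 0.999, -0.0]
wrist_force: [-0.5, -0.0, 4.5]
finger_gap: 0.0151
```

Emit:
servo_tool:
  increments:
    - {"x":-0.02,"y":0.3,"z":0.04,"ax":0,"ay":0,"az":0,"claw":1}
    - {"x":-0.04,"y":0.6,"z":0,"ax":0,"ay":0,"az":0,"claw":1}
    - {"x":-0.04,"y":0.6,"z":0,"ax":0,"ay":0,"az":0,"claw":1}
    - {"x":-0.04,"y":0.6,"z":0,"ax":0,"ay":0,"az":0,"claw":1}
    - {"x":-0.04,"y":0.6,"z":0,"ax":0,"ay":0,"az":0,"claw":1}

```text
clock: 5.1
tcp_pos: [0.527, 0.0454, 0.0988]
orientation: [-0.0, -0.032, 0.999, 0.0]
wrist_force: [5.1, -3.0, -11.6]
finger_gap: 0.015
```

Emit:
servo_tool:
  increments:
    - {"x":-0.04,"y":0.6,"z":0,"ax":0,"ay":0,"az":0,"claw":1}
    - {"x":-0.04,"y":0.6,"z":0,"ax":0,"ay":0,"az":0,"claw":1}
    - {"x":-0.04,"y":0.6,"z":0,"ax":0,"ay":0,"az":0,"claw":1}
    - {"x":-0.04,"y":0.6,"z":0,"ax":0,"ay":0,"az":0,"claw":1}
    - {"x":-0.04,"y":0.6,"z":0,"ax":0,"ay":0,"az":0,"claw":1}

```text
clock: 5.6
tcp_pos: [0.522, 0.1202, 0.0988]
orientation: [-0.0, -0.032, 0.999, -0.0]
wrist_force: [5.4, -2.6, -11.9]
finger_gap: 0.0152
```

Emit:
servo_tool:
  increments:
    - {"x":-0.04,"y":0.6,"z":0,"ax":0,"ay":0,"az":0,"claw":1}
    - {"x":-0.04,"y":0.6,"z":0,"ax":0,"ay":0,"az":0,"claw":1}
    - {"x":-0.04,"y":0.6,"z":0,"ax":0,"ay":0,"az":0,"claw":1}
    - {"x":-0.04,"y":0.6,"z":0,"ax":0,"ay":0,"az":0,"claw":1}
    - {"x":0,"y":0,"z":0,"ax":0,"ay":0,"az":0,"claw":1}

```text
clock: 6.1
tcp_pos: [0.5178, 0.1817, 0.0988]
orientation: [0.0, -0.033, 0.999, 0.001]
wrist_force: [4.8, 2.2, -10.4]
finger_gap: 0.0153
```

```bash
python3 - <<'E'
from h import *
s=env.get_state();print(s["tcp_pos"],s["wrist_force"],s["finger_gap"])
d=s["tcp_pos"][:2]-[.5322,-.035];c,sn=np.cos(.068),np.sin(.068);print("lid~",c*d[0]+sn*d[1],-sn*d[0]+c*d[1])
E
```

```text
[0.5178119  0.18169546 0.09879595] [  4.8158239    2.18455919 -10.44983221] 0.015250152885389764
lid~ 0.0003690949492291852 0.2171722941322649
```

Emit:
servo_tool:
  increments:
    - {"x":-0.01,"y":0.2,"z":-0.03,"ax":0,"ay":0,"az":0,"claw":1}
    - {"x":-0.01,"y":0.2,"z":0,"ax":0,"ay":0,"az":0,"claw":1}
    - {"x":-0.01,"y":0.2,"z":0,"ax":0,"ay":0,"az":0,"claw":1}
    - {"x":-0.01,"y":0.15,"z":0,"ax":0,"ay":0,"az":0,"claw":1}
    - {"x":0,"y":0.1,"z":0,"ax":0,"ay":0,"az":0,"claw":1}

```text
clock: 6.6
tcp_pos: [0.5166, 0.2003, 0.0987]
orientation: [-0.0, -0.032, 0.999, 0.0]
wrist_force: [0.8, -2.1, -1.9]
finger_gap: 0.0149
```

Emit:
servo_tool:
  increments:
    - {"x":-0.01,"y":0.08,"z":0,"ax":0,"ay":0,"az":0,"claw":1}
    - {"x":0,"y":0.04,"z":0,"ax":0,"ay":0,"az":0,"claw":1}
    - {"x":0,"y":0,"z":0,"ax":0,"ay":0,"az":0,"claw":1}

```text
clock: 6.9
tcp_pos: [0.5164, 0.2032, 0.0987]
orientation: [-0.0, -0.032, 0.999, 0.0]
wrist_force: [-1.8, -1.5, -0.4]
finger_gap: 0.0151
```

Emit:
servo_tool:
  increments:
    - {"x":0,"y":0.04,"z":0,"ax":0,"ay":0,"az":0,"claw":1}
    - {"x":0,"y":0.04,"z":0,"ax":0,"ay":0,"az":0,"claw":1}
    - {"x":0,"y":0.04,"z":0,"ax":0,"ay":0,"az":0,"claw":1}

```text
clock: 7.2
tcp_pos: [0.5164, 0.2039, 0.0987]
orientation: [-0.0, -0.031, 1.0, -0.002]
wrist_force: [-1.8, -11.1, 3.4]
finger_gap: 0.0152
```

Emit:
servo_tool:
  increments:
    - {"x":0,"y":0.04,"z":0,"ax":0,"ay":0,"az":0,"claw":1}
    - {"x":0,"y":0.04,"z":0,"ax":0,"ay":0,"az":0,"claw":1}

```text
clock: 7.4
tcp_pos: [0.5164, 0.204, 0.0987]
orientation: [-0.001, -0.031, 1.0, -0.004]
wrist_force: [-1.7, -19.3, 4.9]
finger_gap: 0.0149
```

Emit:
servo_tool:
  increments:
    - {"x":0,"y":-0.1,"z":0,"ax":0,"ay":0,"az":0,"claw":1}
    - {"x":0,"y":0,"z":0,"ax":0,"ay":0,"az":0,"claw":0.5}
    - {"x":0,"y":0,"z":0,"ax":0,"ay":0,"az":0,"claw":0.3}
    - {"x":0,"y":0,"z":0,"ax":0,"ay":0,"az":0,"claw":0.3}

```text
clock: 7.8
tcp_pos: [0.5172, 0.206, 0.0988]
orientation: [0.0, -0.032, 0.999, 0.0]
wrist_force: [0.2, 0.2, 0.0]
finger_gap: 0.0578
```

Emit:
servo_tool:
  increments:
    - {"x":0,"y":0,"z":0.6,"ax":0,"ay":0,"az":0,"claw":0.3}
    - {"x":0,"y":0,"z":1,"ax":0,"ay":0,"az":0,"claw":0.3}
    - {"x":0,"y":0,"z":1,"ax":0,"ay":0,"az":-0.9,"claw":0.3}
    - {"x":0,"y":0,"z":1,"ax":0,"ay":0,"az":-0.9,"claw":0.3}
    - {"x":0,"y":0,"z":0.8,"ax":0,"ay":0,"az":-0.9,"claw":0.3}

```text
clock: 8.3
tcp_pos: [0.5173, 0.2061, 0.2103]
orientation: [0.001, 0.158, 0.987, 0.001]
wrist_force: [0.4, 0.1, 0.5]
finger_gap: 0.0598
```

```bash
python3 - <<'E'
from h import *
import cv2
for n in("top","side"): cv2.imwrite(f"pics/{n}2.png",env.read_camera(n)[:,:,::-1])
print(env.get_state()["tcp_pos"])
E
```

```text
[0.51875676 0.20643332 0.21186194]
```

View pics/top2.png

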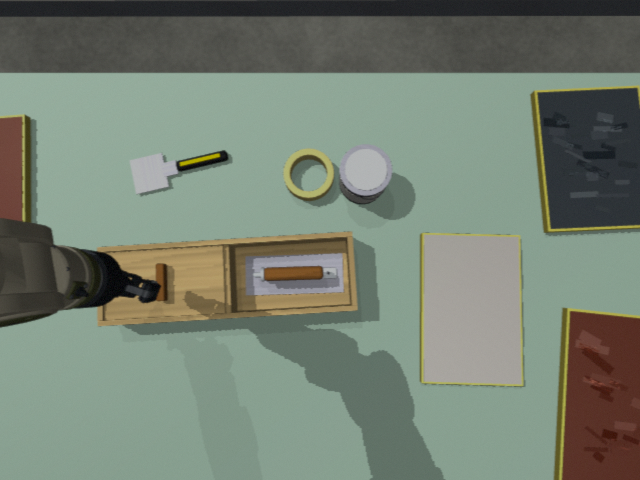

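View pics/side2.png

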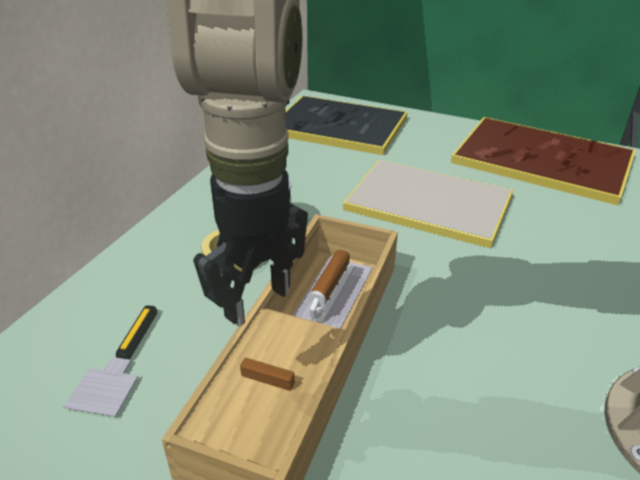

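The lid is over the second bay (cleat at 161,281 in the top view). The trowel lies uncovered with its handle at about (293,273). I'll zoom in on it.

```bash
python3 - <<'E'
import cv2
t=cv2.imread("pics/top2.png")
cv2.imwrite("pics/c5.png",cv2.resize(t[230:320,225:360],None,fx=5.5,fy=5.5,interpolation=cv2.INTER_CUBIC))
E
```

```text
(no output)
```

View pics/c5.png

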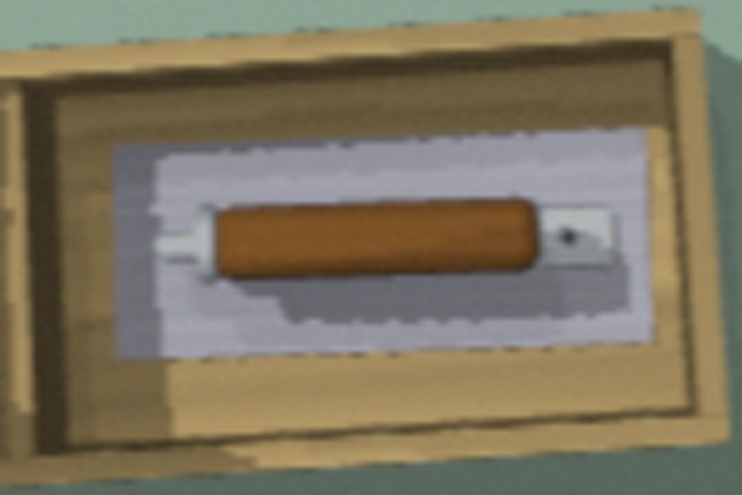

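```bash
python3 - <<'E'
from h import *
k=lambda u,v:np.array([(u+.5)/5.5-.5+225,(v+.5)/5.5-.5+230])
B=[k(112,145),k(645,128),k(656,342),k(118,358)]
L=[(.04,.1),(.04,-.1),(-.04,-.1),(-.04,.1)]
print(fit([("top",(*l,.0085),u) for l,u in zip(L,B)],[.5,0,0]))
H=[k(215,210),k(533,199),k(539,268),k(218,277)]
L=[(.013,.058),(.013,-.058),(-.013,-.058),(-.013,.058)]
print(fit([("top",(*l,.066),u) for l,u in zip(L,H)],[.5,0,0]))
L=[(.013,.058),(.013,-.058),(-.013,-.058),(-.013,.058)]
p=env.get_state();q=p["orientation"];print(p["tcp_pos"],np.degrees(2*np.arctan2(q[2],q[1]))-90)
E
```

```text
(array([ 0.53591669, -0.04002206,  0.04013189]), array([[ 0.3, -0. ],
       [ 0.2, -0.2],
       [-0.3, -0. ],
       [-0.2,  0.2]]))
(array([ 0.53562751, -0.04196426,  0.04009918]), array([[-0.9, -0.6],
       [ 1.4, -0.6],
       [ 0.7,  0.4],
       [-1.2,  0.7]]))
[0.51875676 0.20643332 0.21186194] 72.016912312839
```

Emit:
servo_tool:
  increments:
    - {"x":0.05,"y":-0.82,"z":0,"ax":0,"ay":0,"az":-0.73,"claw":0.3}
    - {"x":0.06,"y":-0.82,"z":0,"ax":0,"ay":0,"az":-0.73,"claw":0.3}
    - {"x":0.06,"y":-0.82,"z":0,"ax":0,"ay":0,"az":-0.73,"claw":0.3}
    - {"x":0.06,"y":-0.82,"z":0,"ax":0,"ay":0,"az":-0.73,"claw":0.3}
    - {"x":0.06,"y":-0.82,"z":0,"ax":0,"ay":0,"az":-0.73,"claw":0.3}

```text
clock: 8.9
tcp_pos: [0.5237, 0.1026, 0.2074]
orientation: [-0.001, 0.4, 0.916, -0.0]
wrist_force: [1.0, -0.2, 0.0]
finger_gap: 0.0599
```

Emit:
servo_tool:
  increments:
    - {"x":0.06,"y":-0.82,"z":0,"ax":0,"ay":0,"az":-0.73,"claw":0.3}
    - {"x":0.06,"y":-0.82,"z":0,"ax":0,"ay":0,"az":-0.73,"claw":0.3}
    - {"x":0.06,"y":-0.82,"z":0,"ax":0,"ay":0,"az":-0.73,"claw":0.3}
    - {"x":0.06,"y":-0.82,"z":0,"ax":0,"ay":0,"az":-0.73,"claw":0.3}
    - {"x":0.05,"y":-0.82,"z":0,"ax":0,"ay":0,"az":-0.73,"claw":0.3}

```text
clock: 9.4
tcp_pos: [0.5311, 0.0, 0.2074]
orientation: [-0.001, 0.619, 0.786, -0.0]
wrist_force: [-0.2, 0.3, -0.2]
finger_gap: 0.0593
```

Emit:
servo_tool:
  increments:
    - {"x":0.05,"y":-0.82,"z":0,"ax":0,"ay":0,"az":-0.73,"claw":0.3}
    - {"x":0.05,"y":-0.82,"z":0,"ax":0,"ay":0,"az":-0.68,"claw":0.3}
    - {"x":0,"y":0,"z":0,"ax":0,"ay":0,"az":0,"claw":0.3}
    - {"x":0,"y":0,"z":0,"ax":0,"ay":0,"az":0,"claw":0.3}

```text
clock: 9.8
tcp_pos: [0.5335, -0.0404, 0.2077]
orientation: [-0.001, 0.692, 0.722, -0.0]
wrist_force: [-0.6, -0.2, 1.2]
finger_gap: 0.0599
```

```bash
python3 - <<'E'
from h import *
p=env.get_state();q=p["orientation"];print(p["tcp_pos"],q.round(4),np.degrees(2*np.arctan2(q[2],q[1]))-90,p["finger_gap"])
E
```

```text
[ 0.53350135 -0.04035555  0.20765599] [-7.000e-04  6.916e-01  7.223e-01 -1.000e-04] 2.484837335983869 0.0598542728283758
```

Emit:
servo_tool:
  increments:
    - {"x":0.09,"y":-0.01,"z":-0.8,"ax":0,"ay":0,"az":0,"claw":0.3}
    - {"x":0,"y":0,"z":-0.8,"ax":0,"ay":0,"az":0,"claw":0.3}
    - {"x":0,"y":0,"z":-0.8,"ax":0,"ay":0,"az":0,"claw":0.3}
    - {"x":0,"y":0,"z":-0.8,"ax":0,"ay":0,"az":0,"claw":0.3}
    - {"x":0,"y":0,"z":-0.5,"ax":0,"ay":0,"az":0,"claw":0.3}

```text
clock: 10.3
tcp_pos: [0.535, -0.0394, 0.1142]
orientation: [-0.001, 0.691, 0.723, -0.0]
wrist_force: [0.3, -0.1, 0.5]
finger_gap: 0.0597
```

Emit:
servo_tool:
  increments:
    - {"x":0,"y":0,"z":0,"ax":0,"ay":0,"az":0,"claw":0.3}

```text
clock: 10.4
tcp_pos: [0.5345, -0.0395, 0.1141]
orientation: [-0.002, 0.692, 0.722, -0.001]
wrist_force: [0.1, 0.2, 1.1]
finger_gap: 0.0597
```

```bash
python3 - <<'E'
from h import *
import cv2
im={}
for n in("top","side"): im[n]=env.read_camera(n)[:,:,::-1]; cv2.imwrite(f"pics/{n}3.png",im[n])
cv2.imwrite("pics/c6.png",cv2.resize(im["side"][180:330,260:420],None,fx=4,fy=4,interpolation=cv2.INTER_CUBIC))
p=env.get_state();q=p["orientation"];print(p["tcp_pos"],q.round(4),np.degrees(2*np.arctan2(q[2],q[1]))-90,p["finger_gap"])
E
```

```text
[ 0.53618187 -0.04023436  0.11631075] [-0.000e+00  6.918e-01  7.220e-01  1.000e-04] 2.4479626606105995 0.060030683613022676
```

View pics/c6.png

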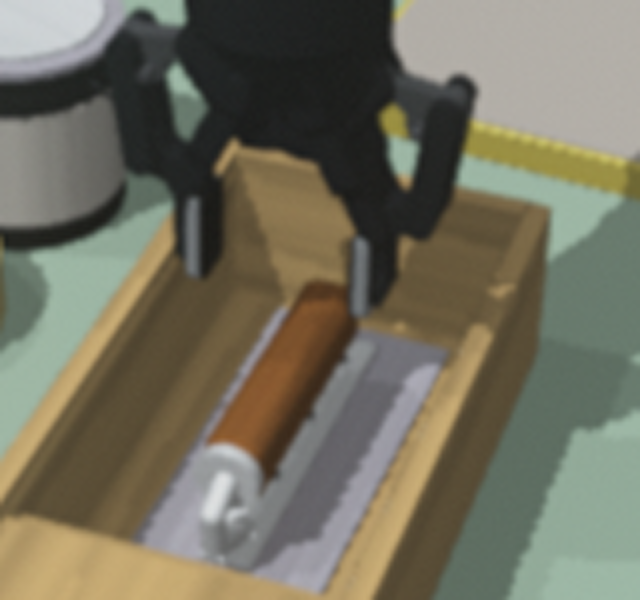

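View pics/top3.png

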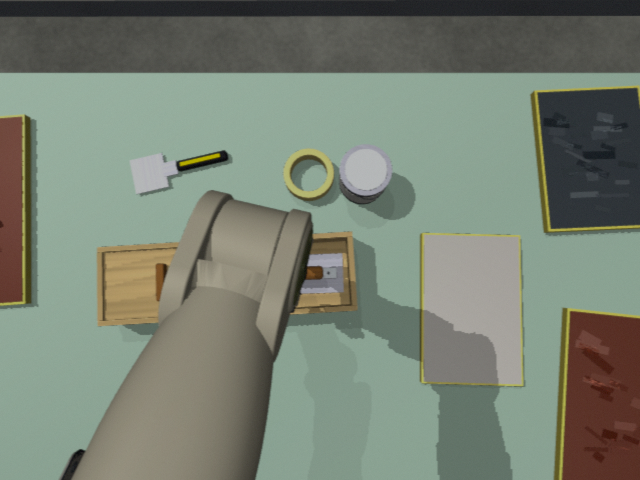

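The fingers straddle the handle along its sides. I'll narrow the gap a little so there is more room to the walls, then go down slowly.

Emit:
servo_tool:
  increments:
    - {"x":-0.01,"y":-0.02,"z":0,"ax":0,"ay":0,"az":0,"claw":0.43}
    - {"x":0,"y":0,"z":-0.5,"ax":0,"ay":0,"az":0,"claw":0.43}
    - {"x":0,"y":0,"z":-0.5,"ax":0,"ay":0,"az":0,"claw":0.43}
    - {"x":0,"y":0,"z":-0.5,"ax":0,"ay":0,"az":0,"claw":0.43}
    - {"x":0,"y":0,"z":0,"ax":0,"ay":0,"az":0,"claw":0.43}

```text
clock: 11.0
tcp_pos: [0.5339, -0.0409, 0.076]
orientation: [-0.002, 0.692, 0.722, -0.001]
wrist_force: [-0.9, -0.3, 0.1]
finger_gap: 0.049
```

Emit:
servo_tool:
  increments:
    - {"x":0,"y":0,"z":-0.4,"ax":0,"ay":0,"az":0,"claw":0.43}
    - {"x":0,"y":0,"z":-0.4,"ax":0,"ay":0,"az":0,"claw":0.43}
    - {"x":0,"y":0,"z":-0.3,"ax":0,"ay":0,"az":0,"claw":0.43}
    - {"x":0,"y":0,"z":0,"ax":0,"ay":0,"az":0,"claw":0.43}
    - {"x":0,"y":0,"z":0,"ax":0,"ay":0,"az":0,"claw":0.43}

```text
clock: 11.5
tcp_pos: [0.5357, -0.0412, 0.0508]
orientation: [-0.0, 0.692, 0.722, -0.0]
wrist_force: [-0.0, -1.0, -0.5]
finger_gap: 0.0486
```

```bash
python3 - <<'E'
from h import *
p=env.get_state();q=p["orientation"];print(p["tcp_pos"],q.round(4),p["wrist_force"],p["finger_gap"])
E
```

```text
[ 0.53571029 -0.04120932  0.0508474 ] [-2.000e-04  6.924e-01  7.215e-01 -1.000e-04] [-0.01590427 -0.99576666 -0.47962727] 0.04857434392698657
```

Emit:
servo_tool:
  increments:
    - {"x":0,"y":0,"z":0,"ax":0,"ay":0,"az":0,"claw":0.55}
    - {"x":0,"y":0,"z":0,"ax":0,"ay":0,"az":0,"claw":0.7}
    - {"x":0,"y":0,"z":0,"ax":0,"ay":0,"az":0,"claw":1}
    - {"x":0,"y":0,"z":0,"ax":0,"ay":0,"az":0,"claw":1}
    - {"x":0,"y":0,"z":0,"ax":0,"ay":0,"az":0,"claw":1}
  newtons: 60

```text
clock: 12.0
tcp_pos: [0.5362, -0.0413, 0.0517]
orientation: [0.0, 0.692, 0.722, 0.0]
wrist_force: [-1.1, 0.4, 5.6]
finger_gap: 0.0249
```

Emit:
servo_tool:
  increments:
    - {"x":0,"y":0,"z":0,"ax":0,"ay":0,"az":0,"claw":1}
    - {"x":0,"y":0,"z":0,"ax":0,"ay":0,"az":0,"claw":1}
    - {"x":0,"y":0,"z":0.1,"ax":0,"ay":0,"az":0,"claw":1}
    - {"x":0,"y":0,"z":0.3,"ax":0,"ay":0,"az":0,"claw":1}
    - {"x":0,"y":0,"z":0.3,"ax":0,"ay":0,"az":0,"claw":1}

```text
clock: 12.5
tcp_pos: [0.5352, -0.0411, 0.0684]
orientation: [-0.001, 0.692, 0.722, -0.0]
wrist_force: [-0.3, -0.2, -3.4]
finger_gap: 0.0255
```

```bash
python3 - <<'E'
from h import *
import cv2
im=env.read_camera("side")[:,:,::-1]
cv2.imwrite("pics/c7.png",cv2.resize(im[180:330,260:420],None,fx=4,fy=4,interpolation=cv2.INTER_CUBIC))
p=env.get_state();q=p["orientation"];print(p["tcp_pos"],q.round(4),p["wrist_force"],p["ft_torque"],p["finger_gap"])
E
```

```text
[ 0.53630644 -0.04132345  0.069992  ] [4.000e-04 6.924e-01 7.216e-01 3.000e-04] [ 0.70630508  0.17746101 -2.17352579] [-0.02995732  0.01572929 -0.00794518] 0.025261941740413327
```

View pics/c7.png

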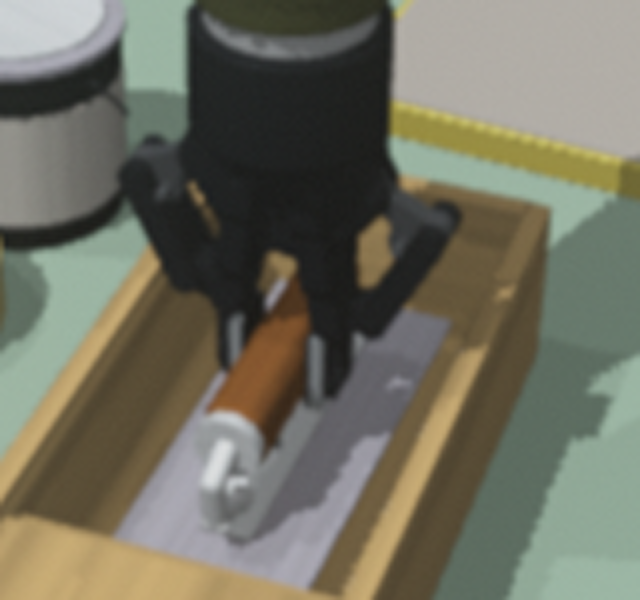

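Emit:
servo_tool:
  increments:
    - {"x":0,"y":0,"z":0.4,"ax":0,"ay":0,"az":0,"claw":1}
    - {"x":0,"y":0,"z":0.5,"ax":0,"ay":0,"az":0,"claw":1}
    - {"x":0,"y":0,"z":0.5,"ax":0,"ay":0,"az":0,"claw":1}
    - {"x":0,"y":0,"z":0.5,"ax":0,"ay":0,"az":0,"claw":1}
    - {"x":0,"y":0,"z":0.5,"ax":0,"ay":0,"az":0,"claw":1}

```text
clock: 13.05
tcp_pos: [0.5361, -0.0413, 0.1301]
orientation: [0.0, 0.692, 0.722, 0.0]
wrist_force: [-0.6, 0.5, -2.7]
finger_gap: 0.0251
```

Emit:
servo_tool:
  increments:
    - {"x":0,"y":0,"z":0.5,"ax":0,"ay":0,"az":0,"claw":1}
    - {"x":0,"y":0,"z":0.5,"ax":0,"ay":0,"az":0,"claw":1}
    - {"x":0,"y":0,"z":0.5,"ax":0,"ay":0,"az":0,"claw":1}
    - {"x":0,"y":0,"z":0.4,"ax":0,"ay":0,"az":0,"claw":1}
    - {"x":0,"y":0,"z":0.2,"ax":0,"ay":0,"az":0,"claw":1}

```text
clock: 13.55
tcp_pos: [0.5364, -0.0413, 0.1824]
orientation: [0.001, 0.692, 0.722, 0.0]
wrist_force: [-0.3, -0.3, -3.3]
finger_gap: 0.0251
```

Emit:
servo_tool:
  increments:
    - {"x":0,"y":0,"z":0,"ax":0,"ay":0,"az":0,"claw":1}
    - {"x":0,"y":0,"z":0,"ax":0,"ay":0,"az":0,"claw":1}

```text
clock: 13.75
tcp_pos: [0.5356, -0.0412, 0.1807]
orientation: [-0.0, 0.692, 0.722, -0.0]
wrist_force: [-0.1, -0.4, -3.6]
finger_gap: 0.0253
```

```bash
python3 - <<'E'
from h import *
import cv2
im=env.read_camera("side")[:,:,::-1]
cv2.imwrite("pics/side4.png",im)
p=env.get_state();q=p["orientation"];print(p["tcp_pos"],q.round(4),p["wrist_force"],p["ft_torque"],p["finger_gap"])
E
```

```text
[ 0.5354607  -0.04115124  0.18045841] [-4.000e-04  6.923e-01  7.216e-01 -3.000e-04] [ 0.19967691 -0.65814087 -3.10318305] [ 0.02192494  0.01552895 -0.03684655] 0.025010225804176552
```

View pics/side4.png

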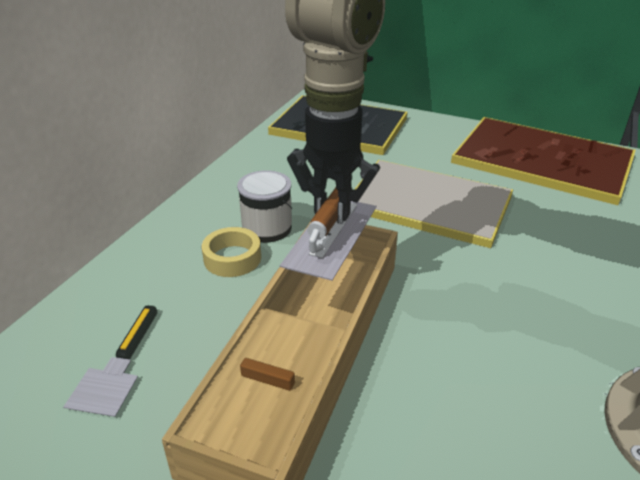

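The trowel hangs level and clear of the box walls, and the lid cleat is still at (267,373). I'll carry it to the board.

Emit:
servo_tool:
  increments:
    - {"x":-0.05,"y":-0.2,"z":0,"ax":0,"ay":0,"az":0,"claw":1}
    - {"x":-0.05,"y":-0.5,"z":0,"ax":0,"ay":0,"az":0,"claw":1}
    - {"x":-0.15,"y":-0.8,"z":0,"ax":0,"ay":0,"az":0,"claw":1}
    - {"x":-0.15,"y":-0.8,"z":0,"ax":0,"ay":0,"az":0,"claw":1}
    - {"x":-0.15,"y":-0.8,"z":0,"ax":0,"ay":0,"az":0,"claw":1}

```text
clock: 14.3
tcp_pos: [0.5216, -0.1203, 0.1808]
orientation: [-0.0, 0.692, 0.721, -0.0]
wrist_force: [-0.5, -0.2, -3.2]
finger_gap: 0.0252
```

Emit:
servo_tool:
  increments:
    - {"x":-0.15,"y":-0.8,"z":0,"ax":0,"ay":0,"az":0,"claw":1}
    - {"x":-0.15,"y":-0.8,"z":0,"ax":0,"ay":0,"az":0,"claw":1}
    - {"x":-0.15,"y":-0.8,"z":0,"ax":0,"ay":0,"az":0,"claw":1}
    - {"x":-0.15,"y":-0.8,"z":0,"ax":0,"ay":0,"az":0,"claw":1}
    - {"x":-0.15,"y":-0.8,"z":0,"ax":0,"ay":0,"az":0,"claw":1}

```text
clock: 14.8
tcp_pos: [0.5026, -0.2205, 0.1808]
orientation: [-0.0, 0.693, 0.721, -0.0]
wrist_force: [0.4, -0.3, -2.9]
finger_gap: 0.0248
```

Emit:
servo_tool:
  increments:
    - {"x":-0.15,"y":-0.8,"z":0,"ax":0,"ay":0,"az":0,"claw":1}
    - {"x":-0.15,"y":-0.8,"z":0,"ax":0,"ay":0,"az":0,"claw":1}
    - {"x":-0.15,"y":-0.8,"z":0,"ax":0,"ay":0,"az":0,"claw":1}
    - {"x":-0.15,"y":-0.8,"z":0,"ax":0,"ay":0,"az":0,"claw":1}
    - {"x":-0.15,"y":-0.8,"z":0,"ax":0,"ay":0,"az":0,"claw":1}

```text
clock: 15.3
tcp_pos: [0.4836, -0.3204, 0.1807]
orientation: [-0.0, 0.693, 0.721, -0.0]
wrist_force: [-0.0, 0.1, -3.6]
finger_gap: 0.0255
```

Emit:
servo_tool:
  increments:
    - {"x":-0.15,"y":-0.8,"z":0,"ax":0,"ay":0,"az":0,"claw":1}
    - {"x":-0.15,"y":-0.8,"z":0,"ax":0,"ay":0,"az":0,"claw":1}
    - {"x":-0.15,"y":-0.8,"z":0,"ax":0,"ay":0,"az":0,"claw":1}
    - {"x":-0.05,"y":-0.5,"z":0,"ax":0,"ay":0,"az":0,"claw":1}
    - {"x":-0.05,"y":-0.24,"z":0,"ax":0,"ay":0,"az":0,"claw":1}

```text
clock: 15.8
tcp_pos: [0.4706, -0.3989, 0.1808]
orientation: [0.0, 0.693, 0.721, 0.0]
wrist_force: [0.4, -0.3, -3.1]
finger_gap: 0.0253
```

Emit:
servo_tool:
  increments:
    - {"x":0,"y":0,"z":0,"ax":0,"ay":0,"az":0,"claw":1}
    - {"x":0,"y":0,"z":0,"ax":0,"ay":0,"az":0,"claw":1}

```text
clock: 16.0
tcp_pos: [0.4709, -0.3966, 0.181]
orientation: [-0.0, 0.692, 0.722, 0.0]
wrist_force: [-0.4, -0.6, -3.0]
finger_gap: 0.025
```

```bash
python3 - <<'E'
from h import *
import cv2
for n in("top","side"): cv2.imwrite(f"pics/{n}5.png",env.read_camera(n)[:,:,::-1])
p=env.get_state();q=p["orientation"];print(p["tcp_pos"],q.round(4),p["wrist_force"],p["ft_torque"],p["finger_gap"])
E
```

```text
[ 0.47105009 -0.39631755  0.18109225] [-2.000e-04  6.920e-01  7.219e-01  2.000e-04] [-1.06264665  0.11079058 -2.77017384] [ 0.02507317 -0.03182907 -0.01141907] 0.025275761259552852
```

View pics/side5.png

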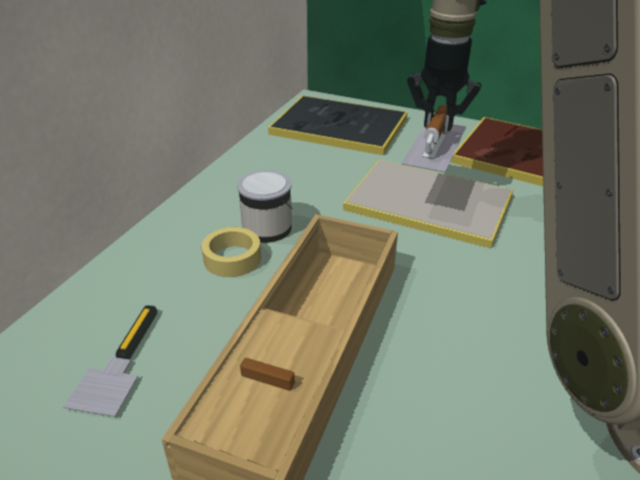

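View pics/top5.png

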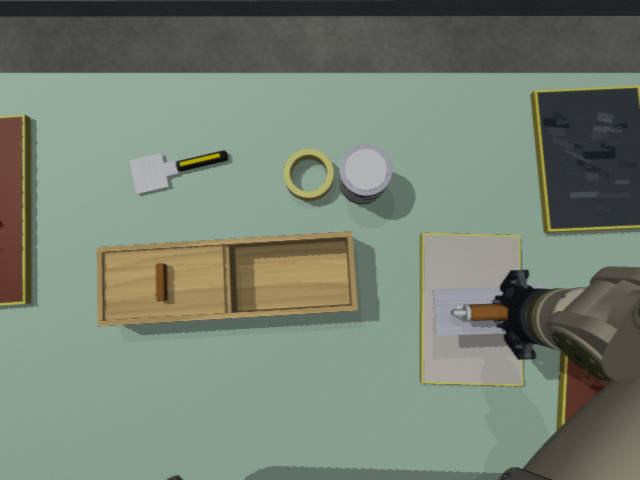

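Emit:
servo_tool:
  increments:
    - {"x":0,"y":0,"z":-0.2,"ax":0,"ay":0,"az":0,"claw":1}
    - {"x":0,"y":0,"z":-0.2,"ax":0,"ay":0,"az":0,"claw":1}
    - {"x":0,"y":0,"z":-0.2,"ax":0,"ay":0,"az":0,"claw":1}
    - {"x":0,"y":0,"z":0,"ax":0,"ay":0,"az":0,"claw":1}
    - {"x":0,"y":0,"z":0,"ax":0,"ay":0,"az":0,"claw":1}

```text
clock: 16.6
tcp_pos: [0.4707, -0.397, 0.1657]
orientation: [-0.0, 0.692, 0.722, 0.0]
wrist_force: [0.5, 0.1, -2.8]
finger_gap: 0.0252
```

Emit:
servo_tool:
  increments:
    - {"x":0,"y":0,"z":0,"ax":0,"ay":0,"az":0,"claw":1}
    - {"x":0,"y":0,"z":0,"ax":0,"ay":0,"az":0,"claw":1}
    - {"x":0,"y":0,"z":0,"ax":0,"ay":0,"az":0,"claw":1}

```text
clock: 16.9
tcp_pos: [0.4709, -0.3974, 0.1663]
orientation: [0.0, 0.692, 0.722, 0.0]
wrist_force: [-0.2, -0.1, -3.5]
finger_gap: 0.0254
```

```bash
python3 - <<'E'
from h import *
import cv2
t=env.read_camera("top")[:,:,::-1];s=env.read_camera("side")[:,:,::-1]
cv2.imwrite("pics/s6.png",cv2.resize(s[70:250,340:520],None,fx=3.3,fy=3.3,interpolation=cv2.INTER_CUBIC))
cv2.imwrite("pics/t6.png",cv2.resize(t[270:350,410:530],None,fx=5,fy=5,interpolation=cv2.INTER_CUBIC))
cv2.imwrite("pics/s7.png",cv2.resize(s[110:180,390:480],None,fx=8,fy=8,interpolation=cv2.INTER_CUBIC))
p=env.get_state();print(p["tcp_pos"],p["orientation"].round(4),p["wrist_force"],p["finger_gap"],abs(p["qvel"]).max())
# predicted blade corners underside at level
y=.04
for n,o in(("top",(410,270,5)),("side",(390,110,8))):
  for l in[(.04,.1),(-.04,.1),(-.04,-.1),(.04,-.1)]:
    P=[p["tcp_pos"][0]+np.cos(y)*l[0]-np.sin(y)*l[1],p["tcp_pos"][1]+np.sin(y)*l[0]+np.cos(y)*l[1],p["tcp_pos"][2]-.0432]
    u=proj(n,P)[0];print(n,l,((u-o[:2])*o[2]).round(0))
E
```

```text
[ 0.47089807 -0.39734609  0.16622195] [2.000e-04 6.924e-01 7.215e-01 0.000e+00] [-0.31569668  0.41752584 -3.27218057] 0.025166612257563857 0.001106967881792086
top (0.04, 0.1) [112.  95.]
top (-0.04, 0.1) [126. 323.]
top (-0.04, -0.1) [694. 305.]
top (0.04, -0.1) [675.  77.]
side (0.04, 0.1) [ 84. 477.]
side (-0.04, 0.1) [430. 544.]
side (-0.04, -0.1) [599. 178.]
side (0.04, -0.1) [292. 127.]
```

View pics/s7.png

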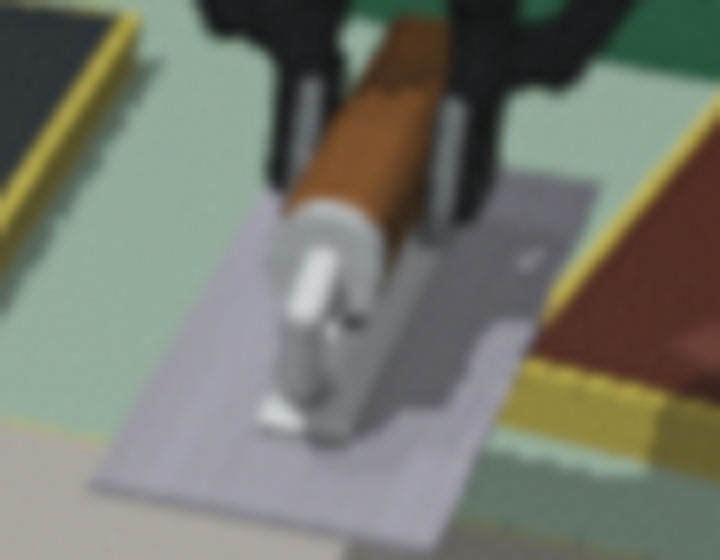

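View pics/t6.png

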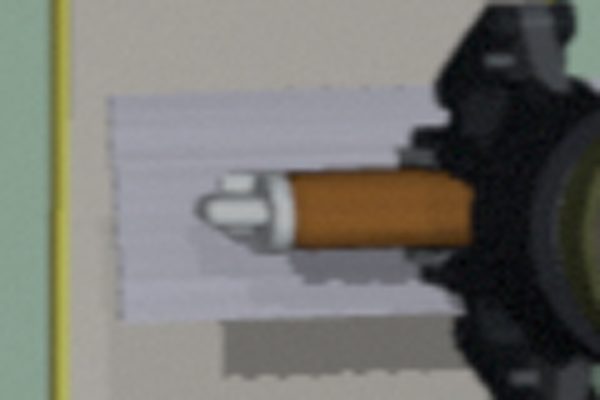

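The blade corners match the level prediction to within about 1 px in both views, so I'm handing in.

```bash
python3 - <<'E'
from workcell import env
print(env.hand_in()); s=env.get_state(); print(s["clock"],s["tcp_pos"],s["finger_gap"])
E
```

```text
the job is handed in; nothing more can be done
None
the job is handed in; nothing more can be done
```

I slid the lid to its stop, lifted the trowel out level by its handle, and handed in with it held still over the middle of the board, at about 17 s of the 58 s allowed.

- **Lid:** I drew it by its cleat until it stopped at an estimated 0.24 m, where the wrist force rose to 19 N. The cleat looked unmoved in the pictures after I let go.
- **Trowel:** I gripped it mid-handle at 60 N (25 mm opening) and lifted it straight up before carrying it across.
- **Final pose:** The gripper stood at (0.471, -0.397, 0.166). The board's middle measured (0.470, -0.397). That puts the underside of the blade about 10 cm above the board.
- **Level:** The visible blade corners matched a level blade to within about 1 pixel in both camera views. The side view leaves room for a tilt of about half a degree.
- **Bystanders:** The tin, tape roll and scraper looked unmoved in the camera views taken over the board.

No check failed. The wrist pulled up on the cleat with about 12 N for part of the slide, until I lowered it. The far end of the blade was hidden in the top view, so I judged it from the side view only.

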